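# Key-start a core-probe check at the bakery oven

## Task

Run the check of the oven's core probe: lift the probe thermometer out of its grey tube, stand it upright in the steel check cup on the end of the station and let go of it. Then take the flat key with the rectangular head, push it fully home into the lock on the station (wiggle it a little if the sticky pins hold it up), turn it a quarter clockwise as far as it goes, and finish while still gripping the key and holding it turned against its spring. Leave the other key and everything else where they stand.

Things in the scene. Friction and masses are not known exactly. Their poses are not given: they have to be found in the camera images.
- probe_handle (a point): Wireless core-probe thermometer, upright in a grey tube: black round handle, diameter 26 mm, 50 mm tall, on a steel stem, diameter 14 mm, 80 mm long, flat at its lower end. This point is the middle of the handle, 105 mm above the stem's lower end. z points up along the probe. Weighs about 80 g. It lifts straight out.
- probe_rest: Grey tube, fixed, in which the probe stands at the start: outer diameter 31 mm, inner 24 mm, rim 70 mm above the table, inner floor 5 mm above the table, round foot 60 mm wide and 8 mm high. Origin: centre of its underside.
- station: Probe-check station: aluminium box 130 (x) x 180 (y) x 70 mm high, fixed to the table. Origin: centre of the box's underside. z up; +y points to the end that carries the check cup. In this frame the cup's axis is at y = +125 mm, the lock's axis at y = -30 mm, both at x = 0.
- cup_floor (a point): Centre of the inner floor of the check cup, 5 mm above the table: a steel tube, inner diameter 24 mm, outer 31 mm, rim 65 mm above this floor, joined by a small bracket to the station's +y end. Axes are the station's. When the probe stands on the cup's floor, the middle of its handle is 105 mm above this point.
- lock_mouth (a point): Centre of the key slot's mouth, on the top of the brass plug (about 42 mm across, 73 mm above the table) inside a round steel collar (66 mm wide, equally high) on the station. Slot 16.5 x 7.5 mm, edges bevelled 3 mm, 40 mm straight down; long along this frame's x when lock = 0. Axes are the station's: they do not turn with the plug.
- pin_a (a joint): Upper sticky pin in the key slot, about 12 mm below the mouth: 0 = in the blade's way; about 0.65 to 1 rad = pushed aside by the blade, and it stays there. It gives way to a downward push of some 5 to 20 N; a slight twist of the key to and fro (0.05 rad) while pushing is harmless and can help.
- pin_b (a joint): Lower sticky pin, at the slot's other end, about 21 mm below the mouth; otherwise like the upper one.
- lock (a joint): Turning angle of the brass plug, rad: 0 = rest (slot along x of lock_mouth), grows clockwise seen from above, stop at 1.571 (a quarter turn). A spring turns it back to 0 when let go; it takes about 0.03 N m to start and 0.17 N m at the stop.
- key_head (a point): Centre of the head of the flat key to use, a black rectangular block 28 (x) x 10 (y) x 40 mm (z, up). Below it a flat steel blade 14 (x) x 5 (y) mm, 34 mm long, its last 4 mm 10 x 4 mm; the key fits either way round. It stands in a rest, head on the block, this point 65 mm above the table. Fully in the lock the head sits on the plug, this point 20 mm above lock_mouth. About 60 g.
- rest_a: Grey rest block, fixed, in which the flat key stands, blade down: 50 x 50 mm, 45 mm tall. Origin: centre of its underside. The key lifts straight out. A like block holds the other key.
- spare_head (a point): A different key, to be left alone: round head, a disc of diameter 38 mm and 10 mm thick, on a round 13 mm shank, in another rest block; this point is the centre of its head.
- mug: Bystander: white ceramic mug, 76 mm wide, 90 mm tall; origin at the centre of its underside.
- jar: Bystander: glass jar with steel lid, 64 mm wide, 110 mm tall; origin at the centre of its underside.
- shaker: Bystander: steel shaker, 42 mm wide, 75 mm tall; origin at the centre of its underside.
- spoon: Bystander: wooden spoon lying flat; origin within the spoon.
- timer: Bystander: white kitchen timer, a flat box 50 x 70 x 30 mm; origin at the centre of its underside.

How it is judged:
By the outcome, as a careful person would: the job done as asked, in the order asked, and still so for the second after the job is handed in, while the arm keeps its last pose, push and grip.
It also fails if it takes over 61 s, if anything falls off the work surface, if the arm or the gripper's body presses on something with over 40 N, if the wrist force passes 120 N, or if a joint passes its speed limit or range.

## Robot

A 6-joint arm with a two-finger parallel gripper is mounted at the origin on the work surface. World frame = base frame: x ahead of the robot, y to its left, z up, the work surface at z = 0. Lengths are in mm, angles in rad, forces in N, time in s.
With the tool pointing down it reaches from about 350 to 975 mm from the base axis. Payload 4.9 kg.
Tool frame: the origin (TCP) lies midway between the tips of the shut fingers; the grasp point (between the pads) lies 19 mm behind it (manip.grip_point_offset is the distance from the TCP to the grasp point, in mm); z points along the fingers, y is the line along which they close (so a half turn about z gives the same grasp; the last joint's range is limited). The gripper opens to 85 mm and grips with 20 to 120 N. Pads are 22 mm wide; open, the fingers measure 114 mm over their backs; the gripper's body (76 mm by 85 mm) begins 54 mm behind the grasp point. The pads swing forward as they close: fully open they stand 13 mm farther back than shut.
Start: joints at [1.225, 0.053, 1.613, -0, 1.476, -0.119], TCP at [140.529, 608.977, 231.304] pointing down, gripper open.
Joint ranges: [-3.01, 3.01], [-1.01, 2.22], [0.06, 2.58], [-1.02, 4.17], [0.09, 2.62], [-3.14, 3.14]. Speed limits (rad/s): [2.57, 2.57, 3.14, 3.14, 3.14, 3.14].

## Interface

Orientations are given as a unit quaternion [x, y, z, w].
In Python, from cell import manip gives the robot as it stands.
- The arm moves only by the tool move_arm, never from a script. Its argument "commands" is a list of rows, each an object with "translation": the shift along the tool's x, y, z in cm, a list of three; "roll": the turn about the tool's z in rad; "jaw": the finger opening in cm, from 0 to 8.54. In form: [{"translation": [tx, ty, tz], "roll": roll, "jaw": jaw}, ...]. A call has exactly 10 rows; each row shifts and turns the commanded pose from where the row before left it, along the tool's axes as they then stand; what a row does not reach is not made up. A row lasts 1/8 s, in which the tool goes at most 62.5 mm and 10.7 degrees, less where a joint would pass 70% of its speed; a pose out of reach is approached as far as the arm can. A call is refused whole if a number of a shift passes 6.25 or a number of a turn 0.188, either way. A call with a gripper value outside its range is refused whole. The fingers move at their own pace and stop on an object; "grip_force" is the grip in N (left out, the last holds). Time passes only in rows, so rows that do not move let the fingers close, or fill a call up. It gives the time, the measured TCP pose, the force, the opening and the grip force at its end, in the units of the state.
- manip.get_obs(): the state, without advancing time (a new reading comes with each control period).
- manip.snapshot(name): name is "side" or "top" or "wrist"; returns (picture, depth): 480x640x3 uint8, blue, green, red; 480x640 float32, mm along the optical axis (not along the pixel's ray), 0 where there is no reading.
- manip.calibration(name): a dict with "fx", "fy", "cx", "cy" (pixels), "R" (3x3) and "t" (3): a world point X has camera coordinates R X + t; the wrist camera has in their place "tool_from_camera" (4x4, takes a point from camera to tool coordinates, whose origin is the TCP and whose axes are the flange's). Camera axes: x right, y down, z forward; pixel columns grow to the right and rows downward; lengths in mm; the calibration is good to about 2 mm. A picture is of the moment at which its call begins: read the wrist's pose just before it. calibration takes no time and is no camera call.
- manip.job_done(): hands the job in; it is judged then, once.
The state is a dict: "t": time; "joint_positions": joint angles; "joint_velocities": joint speeds; "tau": joint torques, N m; "eef_pos": TCP position; "ee_rot": TCP orientation; "contact_force": force on the tool from outside, world axes, zero at the start; "ft_torque": the same for the moment, N m; "width": opening from 0.0 (shut) to 1.0 (fully open); "finger_force": force on a finger pad.
Only numpy, scipy, OpenCV 4.12 (cv2) and the standard library are available. Lean on these libraries where they do the work, as an engineer would, in place of code of your own. Each camera call takes 0.05 s, during which the arm holds its last target. There are 200 camera calls.

## Working session

There is one attempt and no reset: what is moved stays moved. The work goes in short steps, Python scripts to look and compute and a tool call to move; the robot and the scene stay as the last step left them, time stands still between calls to the robot, and variables do not carry over. Pictures are saved under pics/ and viewed, at most 10 in all, crops included, and the job is handed in when it is done.

Besides the shell and the picture viewer there is one more tool, called by a JSON object that holds its "op" and its "data". move_arm: Moves the arm, as the interface text tells. Its arguments: {"type":"object","properties":{"commands":{"type":"array"},"grip_force":{"type":"number"}},"required":["commands"]}

```bash
mkdir -p pics; ls; cat > h.py <<'E'
import numpy as np, cv2
from cell import manip
from scipy.spatial.transform import Rotation as Rn
def cal(n): 
    c=manip.calibration(n); return c
def cast(c,u,v,z):
    R=np.array(c['R']);t=np.array(c['t']);o=-R.T@t
    d=R.T@np.array([(u-c['cx'])/c['fx'],(v-c['cy'])/c['fy'],1]); return o+d*(z-o[2])/d[2]
def proj(c,X):
    p=np.array(c['R'])@np.array(X)+np.array(c['t']); return c['fx']*p[0]/p[2]+c['cx'],c['fy']*p[1]/p[2]+c['cy']
def cloud(c,D):
    v,u=np.mgrid[0:480,0:640]; P=np.stack([(u-c['cx'])/c['fx']*D,(v-c['cy'])/c['fy']*D,D],-1)
    return (P-np.array(c['t']))@np.array(c['R'])
def wristcal(o):
    c=dict(manip.calibration('wrist')); T=np.array(c['tool_from_camera'])
    W=np.eye(4); W[:3,:3]=Rn.from_quat(o['ee_rot']).as_matrix(); W[:3,3]=o['eef_pos']
    M=np.linalg.inv(W@T); c['R']=M[:3,:3]; c['t']=M[:3,3]; return c
E
python3 - <<'E'
from h import *
o=manip.get_obs();print(o)
for n in ('top','side'):
    p,d=manip.snapshot(n); cv2.imwrite(f'pics/{n}.png',p); np.save(f'{n}.npy',d)
    c=cal(n);print(n,c, 'cam at',-np.array(c['R']).T@np.array(c['t']))
print(manip.calibration('wrist'))
E
```

```text
pics
{'t': 0.0, 'joint_positions': array([ 1.22499111e+00,  5.33759090e-02,  1.61427190e+00,  3.90834896e-07,
        1.47597313e+00, -1.18968255e-01]), 'joint_velocities': array([-0.000104  , -0.0012948 ,  0.00072975, -0.00127692,  0.00084023,
       -0.0012051 ]), 'tau': array([ 9.83674181e-04, -3.93699217e+01, -3.70167661e+01, -2.14666863e-05,
        7.20098469e-03, -2.41951687e-05]), 'eef_pos': array([140.33361899, 608.41933149, 230.06439235]), 'ee_rot': array([ 1.13175435e-01,  9.93574503e-01, -9.86835333e-04, -2.33746674e-04]), 'contact_force': array([ 0.39943634, -0.50515972,  0.31212582]), 'ft_torque': array([ 0.04641553,  0.00560523, -0.01911017]), 'finger_force': 0.0, 'width': 1.005910553626473}
top {'fx': 465.2608372267012, 'fy': 465.2608372267012, 'cx': 320.7716765202902, 'cy': 239.50286427391504, 'R': array([[ 0.01417481, -0.9992199 , -0.03686008],
       [-0.98354521, -0.00729347, -0.18051489],
       [ 0.18010524,  0.03881232, -0.98288133]]), 't': array([ 88.97042136, 561.76540203, 853.91964653])} cam at [397.4651299   59.85563299 943.9881563 ]
side {'fx': 534.222971641445, 'fy': 534.222971641445, 'cx': 312.4973968151603, 'cy': 241.29564289896808, 'R': array([[-0.93062682, -0.36536349, -0.02105323],
       [-0.20227934,  0.5614671 , -0.80239502],
       [ 0.30498654, -0.74247169, -0.59642183]]), 't': array([ 554.91771293,  141.15181064, 1028.43333457])} cam at [231.31507708 887.07721638 738.32240433]
{'fx': 377.64113881924465, 'fy': 377.64113881924465, 'cx': 319.27933776417274, 'cy': 247.75294001849448, 'tool_from_camera': array([[ 2.40912181e-04, -9.54570896e-01, -2.97983803e-01,
         7.67115673e+01],
       [ 9.99999971e-01,  2.24235964e-04,  9.01493606e-05,
        -7.57677572e-01],
       [-1.92352707e-05, -2.97983816e-01,  9.54570922e-01,
        -1.42674013e+02],
       [ 0.00000000e+00,  0.00000000e+00,  0.00000000e+00,
         1.00000000e+00]])}
```

View pics/top.png

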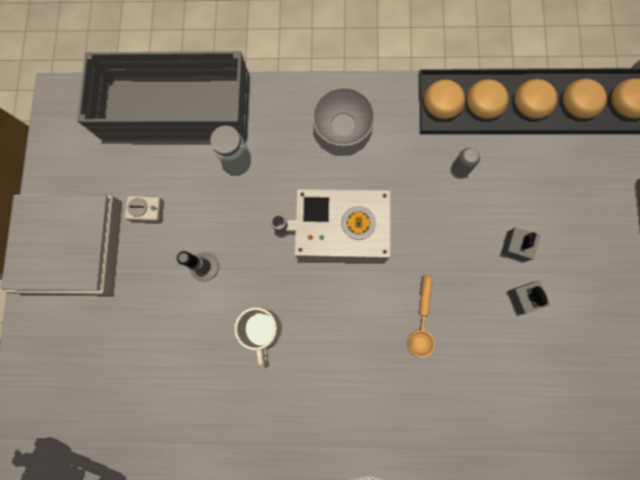

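View pics/side.png

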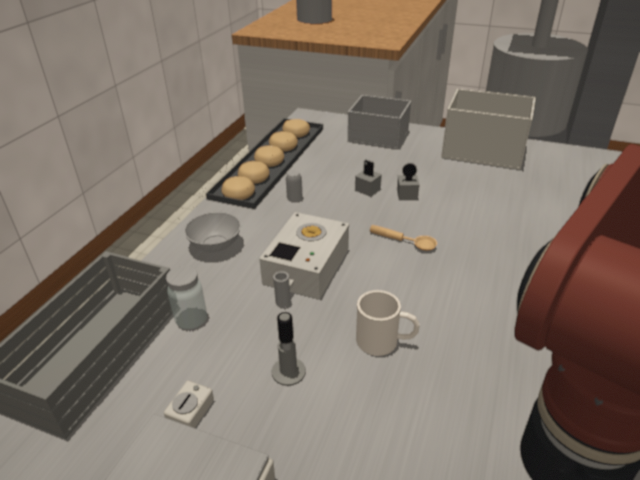

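The top view shows the station at about (343,224), the cup at (280,225), the probe handle at (188,260) and the rectangular key at (525,240). The round-headed key is at (537,295). The side view agrees: probe at (286,327), rectangular key at (368,167), round key at (409,172).

```bash
cat > m.py <<'E'
from h import *
c=cal('top');cs=cal('side')
T=cv2.imread('pics/top.png');S=cv2.imread('pics/side.png')
DT=np.load('top.npy');DS=np.load('side.npy')
CT=cloud(c,DT);CS=cloud(cs,DS)
def roi(I,C,x0,x1,y0,y1,lo,hi,f=None):
    m=np.zeros(I.shape[:2],bool);m[y0:y1,x0:x1]=1
    m&=(C[...,2]>lo)&(C[...,2]<hi)
    if f is not None:m&=f(I.astype(int).max(2))
    P=C[m];r=cv2.minAreaRect(P[:,:2].astype(np.float32))
    v,u=np.nonzero(m)
    return len(P),'med',np.median(P,0).round(1),'px',(round(u.mean(),1),round(v.mean(),1)),'rect',np.round(r[0],1),np.round(r[1],1),round(r[2],1)
dk=lambda g:g<60
print('handle top',roi(T,CT,165,215,240,285,125,150))
print('handle side',roi(S,CS,265,305,305,345,125,150))
print('tube top',roi(T,CT,165,230,240,290,60,75))
print('foot',roi(T,CT,165,230,240,290,4,14))
print('station',roi(T,CT,285,400,180,265,60,85))
print('cup',roi(T,CT,268,292,208,240,60,85))
print('cup side',roi(S,CS,268,292,265,310,60,85))
print('keyR',roi(T,CT,500,545,220,262,78,100))
print('keyR side',roi(S,CS,350,385,150,200,78,100))
print('restA',roi(T,CT,500,545,220,262,38,50))
print('keyO',roi(T,CT,500,555,275,320,70,110))
h=cv2.cvtColor(T,cv2.COLOR_BGR2HSV);br=cv2.inRange(h,(10,120,100),(35,255,255))[190:260,330:390]
v,u=np.nonzero(br);(cx,cy),r=cv2.minEnclosingCircle(np.stack([u,v],1).astype(np.float32));print('plug',cx+330,cy+190,r,cast(c,cx+330,cy+190,73))
print('table z',np.median(CT[370:400,300:380,2]),np.median(CS[350:400,420:470,2]))
E
python3 m.py
```

```text
handle top (176, 'med', array([510.7, 335.3, 135.2]), 'px', (np.float64(183.5), np.float64(257.6)), 'rect', array([511.5, 336.3]), array([24.3, 24.9]), 73.1)
handle side (203, 'med', array([507. , 342.9, 134.4]), 'px', (np.float64(284.4), np.float64(319.2)), 'rect', array([508.1, 339.8]), array([25.2, 25.5]), 43.0)
tube top (75, 'med', array([508. , 327.9,  69.1]), 'px', (np.float64(198.1), np.float64(263.9)), 'rect', array([509.6, 331.1]), array([19.4, 30. ]), 70.5)
foot (377, 'med', array([504.2, 327.7,   6.9]), 'px', (np.float64(205.7), np.float64(267.4)), 'rect', array([517.3, 351.2]), array([133.4,  91.1]), 84.8)
station (6206, 'med', array([589.5,  54. ,  70.6]), 'px', (np.float64(342.3), np.float64(223.1)), 'rect', array([592. ,  64.3]), array([200.9, 131.2]), 89.3)
cup (107, 'med', array([592.8, 179.2,  69.3]), 'px', (np.float64(277.5), np.float64(221.4)), 'rect', array([593.2, 178.5]), array([29.5, 29.8]), 58.5)
cup side (209, 'med', array([591.4, 172.2,  65.4]), 'px', (np.float64(281.7), np.float64(274.7)), 'rect', array([594. , 165.3]), array([37.6, 64. ]), 27.3)
keyR (98, 'med', array([ 558.8, -295.8,   84.6]), 'px', (np.float64(531.4), np.float64(239.0)), 'rect', array([ 558.8, -296.9]), array([11.2, 27.9]), 68.5)
keyR side (39, 'med', array([ 555.9, -292.3,   83.4]), 'px', (np.float64(368.3), np.float64(162.4)), 'rect', array([ 555.9, -293.6]), array([10. , 28.4]), 80.0)
restA (542, 'med', array([ 555.8, -289.7,   44.9]), 'px', (np.float64(521.4), np.float64(243.6)), 'rect', array([ 559.2, -297.1]), array([51.3, 50.9]), 71.3)
keyO (197, 'med', array([ 454.9, -304.2,   85.1]), 'px', (np.float64(540.1), np.float64(295.6)), 'rect', array([ 455. , -305.9]), array([37.1, 11.2]), 19.0)
plug 358.139705657959 222.4632339477539 11.152730941772461 [590.7139291   23.23274625  73.        ]
table z -0.009128279631275639 0.023375032686158946
```

{"op": "move_arm", "data": {"commands": [{"translation": [-4.2,-1.8,0],"roll": 0,"jaw": 8.5},{"translation": [-4.2,-1.8,0],"roll": 0,"jaw": 8.5},{"translation": [-4.2,-1.8,0],"roll": 0,"jaw": 8.5},{"translation": [-4.2,-1.8,0],"roll": 0,"jaw": 8.5},{"translation": [-4.2,-1.8,0],"roll": 0,"jaw": 8.5},{"translation": [-4.2,-1.8,0],"roll": 0,"jaw": 8.5},{"translation": [-4.2,-1.8,0],"roll": 0,"jaw": 8.5},{"translation": [-4.2,-1.8,0],"roll": 0,"jaw": 8.5},{"translation": [-4.2,-1.8,0],"roll": 0,"jaw": 8.5},{"translation": [-4.2,-1.8,0],"roll": 0,"jaw": 8.5}]}}

```text
t: 1.35
eef_pos: [510.1, 338.0, 230.7]
ee_rot: [0.113, 0.994, -0.0, -0.0]
contact_force: [0.5, -0.3, -0.7]
width: 0.993
finger_force: 0.0
```

```bash
cat >> h.py <<'E'
def pose(o):
    M=Rn.from_quat(o['ee_rot']).as_matrix(); return M, np.array(o['eef_pos']), np.degrees(np.arctan2(M[1,1],M[0,1]))
def totool(o,X):
    M,p,_=pose(o); return M.T@(np.array(X)-p)
def wsnap(name):
    o=manip.get_obs();p,d=manip.snapshot('wrist');cv2.imwrite(f'pics/{name}.png',p)
    c=wristcal(o);M,q,a=pose(o);print('t',o['t'],'tcp',q.round(1),'yaw',a.round(2),'tilt',M[:,2].round(4),'w',o['width'],'F',np.round(o['contact_force'],1));return o,p,c,cloud(c,d)
E
python3 - <<'E'
from h import *
o,p,c,C=wsnap('w1')
m=(C[...,2]>125)&(C[...,2]<150)&(np.hypot(C[...,0]-510,C[...,1]-338)<40)
v,u=np.nonzero(m);(a,b),r=cv2.minEnclosingCircle(np.stack([u,v],1).astype(np.float32))
X=cast(c,a,b,135);print(len(u),a,b,r,X,np.median(C[m],0),totool(o,X))
E
```

```text
t 1.35 tcp [510.1 338.  230.7] yaw 77.0 tilt [-8.e-04 -3.e-04 -1.e+00] w 0.9926345230435661 F [ 0.5 -0.3 -0.7]
1194 318.52740478515625 248.3493194580078 19.812646865844727 [507.92066137 337.19015316 135.        ] [507.9649054  337.17382098 135.03576097] [ 1.88536129 -1.23482359 95.68973272]
```

View pics/w1.png

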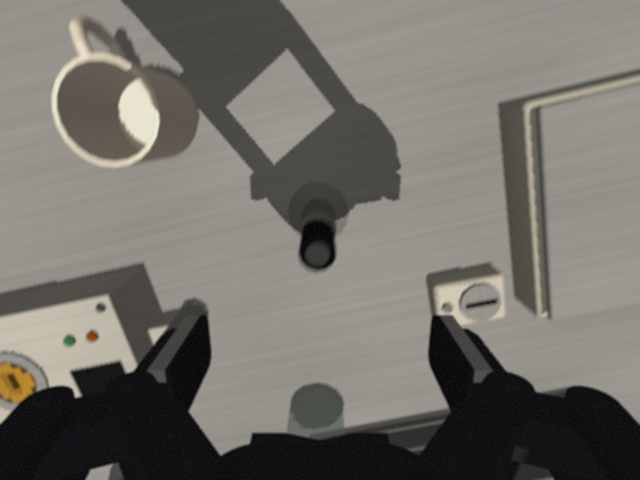

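The wrist view has the probe handle at (319,248), on the fingers' mid-line and about 2 mm off the TCP axis. I'll descend and grip.

{"op": "move_arm", "data": {"commands": [{"translation": [0.2,-0.1,2.2],"roll": 0,"jaw": 8.5},{"translation": [0,0,2.8],"roll": 0,"jaw": 8.5},{"translation": [0,0,2.8],"roll": 0,"jaw": 8.5},{"translation": [0,0,2.8],"roll": 0,"jaw": 6},{"translation": [0,0,1.8],"roll": 0,"jaw": 4.5},{"translation": [0,0,1.0],"roll": 0,"jaw": 3.0},{"translation": [0,0,0],"roll": 0,"jaw": 2.0},{"translation": [0,0,0],"roll": 0,"jaw": 2.0},{"translation": [0,0,0],"roll": 0,"jaw": 2.0},{"translation": [0,0,0],"roll": 0,"jaw": 2.0}], "grip_force": 40}}

```text
t: 2.65
eef_pos: [507.5, 338.8, 98.0]
ee_rot: [0.113, 0.994, 0.0, 0.0]
contact_force: [0.3, -0.1, -0.7]
width: 0.296
finger_force: 39.3
```

{"op": "move_arm", "data": {"commands": [{"translation": [0,0,-0.5],"roll": 0,"jaw": 2.0},{"translation": [0,0,-1.0],"roll": 0,"jaw": 2.0},{"translation": [0,0,-1.5],"roll": 0,"jaw": 2.0},{"translation": [0,0,-1.5],"roll": 0,"jaw": 2.0},{"translation": [0,0,-1.5],"roll": 0,"jaw": 2.0},{"translation": [0,0,-1.5],"roll": 0,"jaw": 2.0},{"translation": [0,0,-1.5],"roll": 0,"jaw": 2.0},{"translation": [0,0,-1.0],"roll": 0,"jaw": 2.0},{"translation": [0,0,-0.5],"roll": 0,"jaw": 2.0},{"translation": [0,0,0],"roll": 0,"jaw": 2.0}]}}

```text
t: 3.9
eef_pos: [507.2, 338.7, 202.5]
ee_rot: [0.113, 0.994, 0.0, 0.0]
contact_force: [0.4, -0.1, -1.0]
width: 0.292
finger_force: 39.3
```

```bash
python3 - <<'E'
from h import *
o,p,c,C=wsnap('w2')
P,_=manip.snapshot('top')
# station/cup refinement from the wrist cloud, if visible
for n,q,lo,hi,r in(('cup',(593,178),60,80,26),):
    m=(C[...,2]>lo)&(C[...,2]<hi)&(np.hypot(C[...,0]-q[0],C[...,1]-q[1])<r)
    print(m.sum(), np.median(C[m],0) if m.any() else '')
print('to cup',totool(o,[593,178.5,96]))
E
```

```text
t 3.9 tcp [507.2 338.7 202.5] yaw 77.01 tilt [ 2.e-04  1.e-04 -1.e+00] w 0.29237800719210305 F [ 0.4 -0.1 -1. ]
432 [581.12103046 178.33899837  67.4735903 ]
to cup [-119.63216695 -136.78605744  106.47402667]
```

View pics/w2.png

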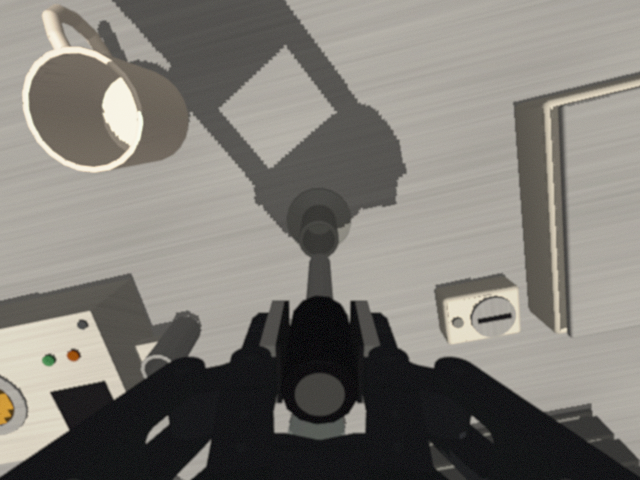

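The probe hangs upright in the fingers, clear of the tube, and the cup rim is partly visible at (155,367). I'll move next to the cup so that it comes into clear view.

{"op": "move_arm", "data": {"commands": [{"translation": [-1.0,-0.5,0],"roll": 0,"jaw": 2.0},{"translation": [-1.5,-0.8,0],"roll": 0,"jaw": 2.0},{"translation": [-2,-1.0,0],"roll": 0,"jaw": 2.0},{"translation": [-2,-1.0,0],"roll": 0,"jaw": 2.0},{"translation": [-2,-1.0,0],"roll": 0,"jaw": 2.0},{"translation": [-1.5,-1.0,0],"roll": 0,"jaw": 2.0},{"translation": [-1.0,-0.8,0],"roll": 0,"jaw": 2.0},{"translation": [-1.0,-0.4,0],"roll": 0,"jaw": 2.0},{"translation": [0,0,0],"roll": 0,"jaw": 2.0},{"translation": [0,0,0],"roll": 0,"jaw": 2.0}]}}

```text
t: 5.25
eef_pos: [609.1, 248.7, 202.3]
ee_rot: [0.113, 0.994, 0.0, -0.0]
contact_force: [0.1, 0.8, -1.0]
width: 0.301
finger_force: 39.3
```

```bash
python3 - <<'E'
from h import *
o,p,c,C=wsnap('w3')
m=(C[...,2]>67)&(C[...,2]<73)&(np.hypot(C[...,0]-593,C[...,1]-178)<19)
K=C[m];print(m.sum())
from scipy.optimize import least_squares
q=K[:,:2];r=least_squares(lambda s:np.abs(np.hypot(*(q-s[:2]).T)-13.75),[593,178],loss='soft_l1').x
print('ring depth fit',r,np.median(K[:,2]))
v,u=np.nonzero(m);(a,b),rr=cv2.minEnclosingCircle(np.stack([u,v],1).astype(np.float32));X=cast(c,a,b,70);print('circle',a,b,rr,X)
print('to cup',totool(o,[r[0],r[1],98]))
# plug
h=cv2.cvtColor(p,cv2.COLOR_BGR2HSV);br=cv2.inRange(h,(10,120,100),(35,255,255))
n,L,st,ce=cv2.connectedComponentsWithStats(br);i=1+st[1:,4].argmax();print('brass',st[i],cast(c,*ce[i],73))
E
```

```text
t 5.25 tcp [609.1 248.7 202.3] yaw 77.03 tilt [-3.e-04  2.e-04 -1.e+00] w 0.30146176298208505 F [ 0.1  0.8 -1. ]
555
ring depth fit [590.76241398 178.79033332] 69.72415191519639
circle 224.36363220214844 233.13636779785156 20.63691520690918 [590.54836947 178.82047567  70.        ]
to cup [  2.1964503  -72.24487503 104.28401784]
brass [   1  250   59   53 2009] [588.91647601  23.41149344  73.        ]
```

View pics/w3.png

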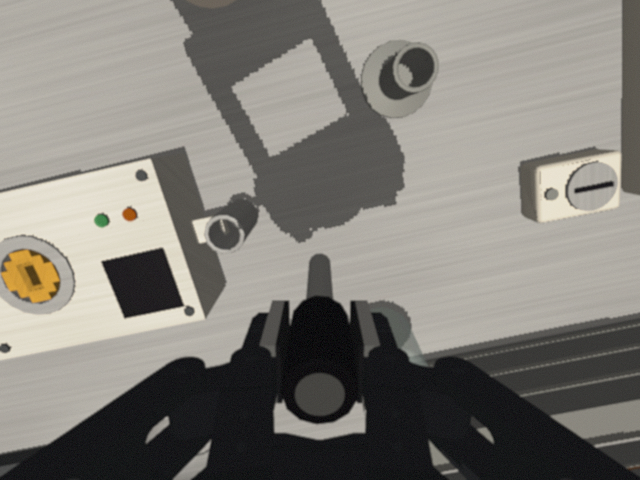

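The cup rim is at (224,233), giving a centre of (590.7,178.8). The plug is at (30,276), about (589,23.4), and its 155 mm distance from the cup matches the spec. I'll carry the probe over the cup and lower it.

{"op": "move_arm", "data": {"commands": [{"translation": [0.2,-1.2,0],"roll": 0,"jaw": 2.0},{"translation": [0,-2.0,0],"roll": 0,"jaw": 2.0},{"translation": [0,-2.0,0],"roll": 0,"jaw": 2.0},{"translation": [0,-1.4,0],"roll": 0,"jaw": 2.0},{"translation": [0,-0.6,0],"roll": 0,"jaw": 2.0},{"translation": [0,0,0],"roll": 0,"jaw": 2.0},{"translation": [0,0,0.8],"roll": 0,"jaw": 2.0},{"translation": [0,0,1.0],"roll": 0,"jaw": 2.0},{"translation": [0,0,0.6],"roll": 0,"jaw": 2.0},{"translation": [0,0,0],"roll": 0,"jaw": 2.0}]}}

```text
t: 6.55
eef_pos: [590.6, 178.7, 176.9]
ee_rot: [0.113, 0.994, -0.0, -0.001]
contact_force: [-0.2, -0.5, -0.9]
width: 0.293
finger_force: 39.4
```

```bash
python3 - <<'E'
from h import *
o,p,c,C=wsnap('w4')
M,q,a=pose(o)
print('to cup',totool(o,[590.7,178.8,98]))
w=[cv2.resize(p[180:330,240:400],(426,400))]
for n,z in(('top',135),('side',110)):
    I,d=manip.snapshot(n);cc=cal(n);u,v=map(int,proj(cc,[590.7,178.8,100]))
    w.append(cv2.resize(I[v-45:v+45,u-40:u+40],(355,400)))
I=np.hstack(w);I=cv2.resize(I,(800,int(400*800/I.shape[1])));cv2.imwrite('pics/m4.png',I)
E
```

```text
t 6.55 tcp [590.6 178.7 176.9] yaw 77.03 tilt [-2.2e-03 -3.0e-04 -1.0e+00] w 0.2931004118637927 F [-0.2 -0.5 -0.9]
to cup [-0.19267371  0.16636644 78.90918172]
```

View pics/m4.png

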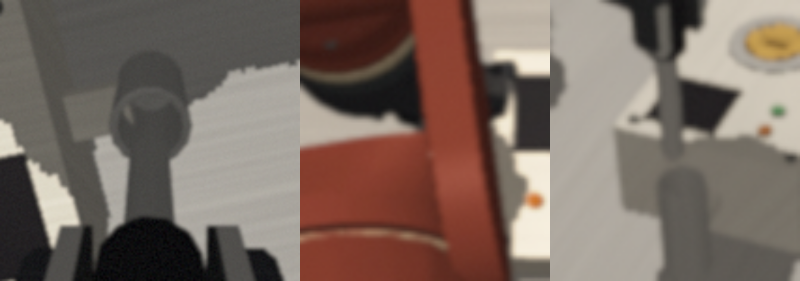

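The stem is centred over the cup rim in the wrist crop (149 vs 150 px). In the side crop it is about 2 mm towards +x, so I'll correct by 1.5 mm while lowering.

{"op": "move_arm", "data": {"commands": [{"translation": [0.15,0,0.4],"roll": 0,"jaw": 2.0},{"translation": [0,0,1.0],"roll": 0,"jaw": 2.0},{"translation": [0,0,1.1],"roll": 0,"jaw": 2.0},{"translation": [0,0,1.2],"roll": 0,"jaw": 2.0},{"translation": [0,0,1.2],"roll": 0,"jaw": 2.0},{"translation": [0,0,1.1],"roll": 0,"jaw": 2.0},{"translation": [0,0,0.8],"roll": 0,"jaw": 2.0},{"translation": [0,0,0.5],"roll": 0,"jaw": 2.0},{"translation": [0,0,0.3],"roll": 0,"jaw": 2.0},{"translation": [0,0,0],"roll": 0,"jaw": 2.0}]}}

```text
t: 7.95
eef_pos: [589.9, 179.0, 102.3]
ee_rot: [0.113, 0.994, 0.0, 0.0]
contact_force: [1.1, 0.5, -1.0]
width: 0.295
finger_force: 39.4
```

{"op": "move_arm", "data": {"commands": [{"translation": [0,0,0.15],"roll": 0,"jaw": 2.0},{"translation": [0,0,0.15],"roll": 0,"jaw": 2.0},{"translation": [0,0,0.1],"roll": 0,"jaw": 2.0},{"translation": [0,0,0],"roll": 0,"jaw": 2.0},{"translation": [0,0,0],"roll": 0,"jaw": 3.0},{"translation": [0,0,0],"roll": 0,"jaw": 4.0},{"translation": [0,0,0],"roll": 0,"jaw": 6.0},{"translation": [0,0,0],"roll": 0,"jaw": 8.5},{"translation": [0,0,0],"roll": 0,"jaw": 8.5},{"translation": [0,0,0],"roll": 0,"jaw": 8.5}]}}

```text
t: 9.2
eef_pos: [589.8, 178.9, 98.3]
ee_rot: [0.113, 0.994, -0.0, -0.0]
contact_force: [-0.0, -0.9, 0.3]
width: 0.994
finger_force: 0.0
```

{"op": "move_arm", "data": {"commands": [{"translation": [0,0,-1.0],"roll": 0,"jaw": 8.5},{"translation": [0,0,-2.0],"roll": 0,"jaw": 8.5},{"translation": [0,0,-3.0],"roll": 0,"jaw": 8.5},{"translation": [0,0,-3.0],"roll": 0,"jaw": 8.5},{"translation": [0,0,-3.0],"roll": 0,"jaw": 8.5},{"translation": [0,0,-2.0],"roll": 0,"jaw": 8.5},{"translation": [0,0,-1.0],"roll": 0,"jaw": 8.5},{"translation": [0,0,0],"roll": 0,"jaw": 8.5},{"translation": [0,0,0],"roll": 0,"jaw": 8.5},{"translation": [0,0,0],"roll": 0,"jaw": 8.5}]}}

```text
t: 10.45
eef_pos: [589.2, 178.8, 246.7]
ee_rot: [0.113, 0.994, -0.0, -0.001]
contact_force: [-0.4, -0.1, -0.9]
width: 0.994
finger_force: 0.0
```

```bash
python3 - <<'E'
from h import *
o,p,c,C=wsnap('w5')
m=(C[...,2]>120)&(C[...,2]<150)&(np.hypot(C[...,0]-590,C[...,1]-179)<30)
v,u=np.nonzero(m);K=C[m];print(len(K),np.median(K,0) if len(K) else '')
M,q,a=pose(o)
print('handle low side', np.median(C[(C[...,2]>85)&(C[...,2]<100)&(np.hypot(C[...,0]-590,C[...,1]-179)<30)],0))
# plug & slot
h=cv2.cvtColor(p,cv2.COLOR_BGR2HSV);br=cv2.inRange(h,(10,120,100),(35,255,255))
n,L,st,ce=cv2.connectedComponentsWithStats(br)
if n>1:
    i=1+st[1:,4].argmax();print('brass',st[i],cast(c,*ce[i],73))
print('to key',totool(o,[557.5,-295,230]))
E
```

```text
t 10.45 tcp [589.2 178.8 246.7] yaw 77.0 tilt [-2.5e-03 -5.0e-04 -1.0e+00] w 0.9944818037241849 F [-0.4 -0.1 -0.9]
1110 [592.04365109 177.75192511 134.96303632]
handle low side [583.15532909 179.76190842  93.42977606]
brass [ 125  239   50   46 1519] [588.90517207  23.30052934  73.        ]
to key [ -75.67315357 -468.75395596   17.03327   ]
```

The probe stands upright in the cup, with its top at z = 135 mm as expected. Next I'll pass over the lock to measure it.

{"op": "move_arm", "data": {"commands": [{"translation": [-0.2,-1.1,0],"roll": 0,"jaw": 8.5},{"translation": [-0.8,-3.0,0],"roll": 0,"jaw": 8.5},{"translation": [-1.0,-4.0,0],"roll": 0,"jaw": 8.5},{"translation": [-1.0,-4.0,0],"roll": 0,"jaw": 8.5},{"translation": [-0.5,-2.0,0],"roll": 0,"jaw": 8.5},{"translation": [0,-1.0,0],"roll": 0,"jaw": 8.5},{"translation": [0,0,0],"roll": 0,"jaw": 8.5},{"translation": [0,0,0],"roll": 0,"jaw": 8.5},{"translation": [0,0,0],"roll": 0,"jaw": 8.5},{"translation": [0,0,0],"roll": 0,"jaw": 8.5}]}}

```text
t: 11.75
eef_pos: [590.0, 24.6, 248.3]
ee_rot: [0.113, 0.994, 0.0, -0.0]
contact_force: [0.2, -0.4, 0.2]
width: 0.997
finger_force: 0.0
```

```bash
python3 - <<'E'
from h import *
o,p,c,C=wsnap('w6')
h=cv2.cvtColor(p,cv2.COLOR_BGR2HSV);br=cv2.inRange(h,(10,120,60),(35,255,255))
n,L,st,ce=cv2.connectedComponentsWithStats(br);i=1+st[1:,4].argmax();print('brass',st[i])
hull=cv2.convexHull(cv2.findContours((L==i).astype(np.uint8),0,1)[0][0])
W=np.array([cast(c,*q[0],73)[:2] for q in hull],np.float32);print('plug circle',cv2.minEnclosingCircle(W), cv2.fitEllipse(W))
x,y,w,hh=st[i][:4]
cv2.imwrite('pics/c6.png',cv2.resize(p[y-12:y+hh+12,x-12:x+w+12],None,fx=6,fy=6,interpolation=2))
print(x,y,w,hh)
# station outline at z 70
m=((C[...,2]>67)&(C[...,2]<73)&(np.abs(C[...,0]-590)<80)&(np.abs(C[...,1]-54)<98)).astype(np.uint8)
r=cv2.minAreaRect(C[m>0][:,:2].astype(np.float32));print(r)
E
```

```text
t 11.75 tcp [590.   24.6 248.3] yaw 77.06 tilt [-0.e+00  1.e-04 -1.e+00] w 0.9973593332323184 F [ 0.2 -0.4  0.2]
brass [  95    0   71  148 2911]
plug circle ((444.2373352050781, -91.27336883544922), 54.87214279174805) ((425.609619140625, -83.48761749267578), (42.649658203125, 149.5651397705078), 83.95527648925781)Traceback (most recent call last):
  File "<stdin>", line 8, in <module>
cv2.error: OpenCV(4.12.0) /io/opencv/modules/imgproc/src/resize.cpp:4208: error: (-215:Assertion failed) !ssize.empty() in function 'resize'
```

```bash
cat > lock.py <<'E'
from h import *
def lockfit(o,p,c,C,save=None,q=(589,23.5)):
    u,v=map(int,proj(c,[*q,73]));k=45
    x0,y0=max(u-k,0),max(v-k,0);s=p[y0:v+k,x0:u+k]
    h=cv2.cvtColor(s,cv2.COLOR_BGR2HSV);br=cv2.inRange(h,(10,110,40),(35,255,255))
    br=cv2.morphologyEx(br,cv2.MORPH_OPEN,np.ones((3,3)))
    n,L,st,ce=cv2.connectedComponentsWithStats(br);i=1+st[1:,4].argmax()
    hull=cv2.convexHull(cv2.findContours((L==i).astype(np.uint8),0,1)[0][0])
    W=np.array([cast(c,a+x0,b+y0,73)[:2] for a,b in hull[:,0]],np.float32)
    print('plug',cv2.minEnclosingCircle(W),cv2.fitEllipse(W))
    # slot: dark pixels inside hull
    m=np.zeros(s.shape[:2],np.uint8);cv2.fillConvexPoly(m,hull,1);m=cv2.erode(m,np.ones((9,9)))
    g=s.max(2);d=((g<100)&(m>0)).astype(np.uint8);vv,uu=np.nonzero(d)
    P=np.array([cast(c,a+x0,b+y0,73)[:2] for a,b in zip(uu,vv)],np.float32)
    if len(P)>5:print('dark',len(P),cv2.minAreaRect(P),P.mean(0))
    if save:cv2.imwrite(f'pics/{save}.png',cv2.resize(s,None,fx=6,fy=6,interpolation=2))
    print('origin',x0,y0)
E
python3 - <<'E'
from lock import *
o=manip.get_obs();c=wristcal(o);p=cv2.imread('pics/w6.png')
lockfit(o,p,c,None,'c6')
E
```

```text
plug ((589.0137329101562, 23.064697265625), 21.918500900268555) ((588.9421997070312, 22.923187255859375), (42.77875900268555, 43.7202262878418), 73.2116928100586)
dark 1076 ((586.2825927734375, 24.133596420288086), (34.35054397583008, 29.4764404296875), 57.97654342651367) [586.7076    23.661106]
origin 273 176
```

View pics/c6.png

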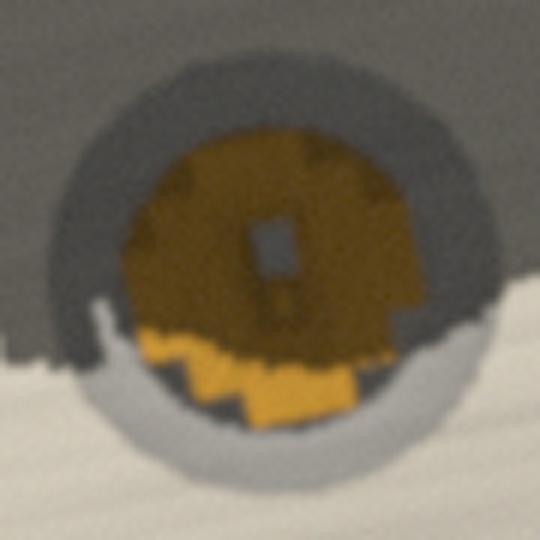

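In this crop the plug is centred near (278,275), giving (589.0,23.2) in the world, and the slot runs near vertical. On to the key.

{"op": "move_arm", "data": {"commands": [{"translation": [-0.2,-1.2,0],"roll": 0,"jaw": 8.5},{"translation": [-0.4,-3.5,0],"roll": 0,"jaw": 8.5},{"translation": [-0.6,-5.0,0],"roll": 0,"jaw": 8.5},{"translation": [-0.6,-5.5,0.2],"roll": 0,"jaw": 8.5},{"translation": [-0.6,-5.5,0.4],"roll": 0,"jaw": 8.5},{"translation": [-0.6,-5.0,0.4],"roll": 0,"jaw": 8.5},{"translation": [-0.6,-3.6,0.4],"roll": 0,"jaw": 8.5},{"translation": [-0.4,-2.0,0.4],"roll": 0,"jaw": 8.5},{"translation": [0,-0.6,0.2],"roll": 0,"jaw": 8.5},{"translation": [0,0,0],"roll": 0,"jaw": 8.5}]}}

```text
t: 13.05
eef_pos: [557.2, -295.3, 228.0]
ee_rot: [0.113, 0.994, 0.0, -0.0]
contact_force: [-0.6, 0.2, 0.1]
width: 0.994
finger_force: 0.0
```

```bash
cat > key.py <<'E'
from h import *
def keyfit(o,p,c,C,q=(557.5,-295)):
    m=(C[...,2]>81)&(C[...,2]<90)&(np.hypot(C[...,0]-q[0],C[...,1]-q[1])<30)
    v,u=np.nonzero(m);print('px',len(u),u.mean(),v.mean(),np.median(C[m],0))
    P=np.array([cast(c,a,b,85)[:2] for a,b in zip(u,v)],np.float32);r=cv2.minAreaRect(P);print('key',r)
    m=(C[...,2]>42)&(C[...,2]<47)&(np.hypot(C[...,0]-q[0],C[...,1]-q[1])<45)
    print('rest',cv2.minAreaRect(C[m][:,:2].astype(np.float32)))
    print('to key',totool(o,[*r[0],48]))
E
python3 - <<'E'
from key import *
keyfit(*wsnap('w7'))
E
```

```text
t 13.05 tcp [ 557.2 -295.3  228. ] yaw 77.03 tilt [-4.e-04  7.e-04 -1.e+00] w 0.9939762582438851 F [-0.6  0.2  0.1]
px 444 316.9684684684685 231.8783783783784 [ 556.1349457  -297.54202522   84.76095973]
key ((556.268798828125, -297.502197265625), (10.24467945098877, 28.399715423583984), 71.12560272216797)
rest ((556.9923706054688, -297.67376708984375), (50.218265533447266, 50.220298767089844), 71.92447662353516)
to key [  0.32704848  -2.4844429  180.030339  ]
```

View pics/w7.png

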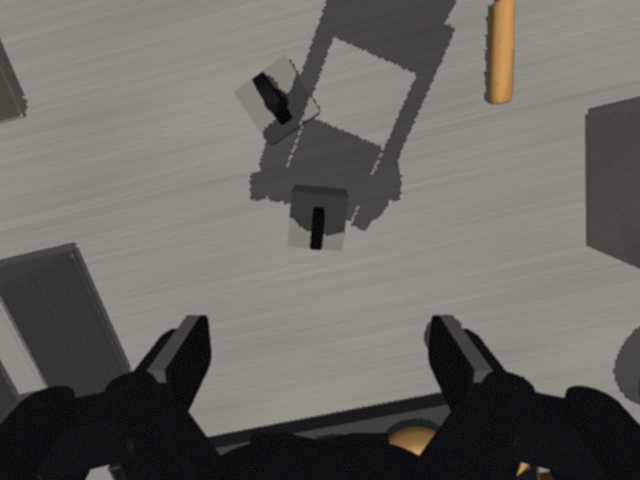

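The rectangular key is at (317,232), with its long side along the image's vertical. Its position is about (556.3,-297.5), with the thin axis at 71.5°. I'll descend onto it.

{"op": "move_arm", "data": {"commands": [{"translation": [0,-0.2,1.0],"roll": 0.096,"jaw": 8.5},{"translation": [0,0,2.0],"roll": 0,"jaw": 7},{"translation": [0,0,3.0],"roll": 0,"jaw": 6},{"translation": [0,0,3.0],"roll": 0,"jaw": 5},{"translation": [0,0,3.0],"roll": 0,"jaw": 4},{"translation": [0,0,0],"roll": 0,"jaw": 4},{"translation": [0,0,0],"roll": 0,"jaw": 4},{"translation": [0,0,0],"roll": 0,"jaw": 4},{"translation": [0,0,0],"roll": 0,"jaw": 4},{"translation": [0,0,0],"roll": 0,"jaw": 4}]}}

```text
t: 14.35
eef_pos: [557.1, -298.1, 109.1]
ee_rot: [0.161, 0.987, -0.0, 0.001]
contact_force: [0.4, -0.1, 0.4]
width: 0.466
finger_force: 0.0
```

```bash
python3 - <<'E'
from key import *
keyfit(*wsnap('w8'),q=(556.3,-297.5))
E
```

```text
t 14.35 tcp [ 557.1 -298.1  109.1] yaw 71.51 tilt [ 1.e-03 -7.e-04 -1.e+00] w 0.4655379334206369 F [ 0.4 -0.1  0.4]
px 1105 321.2995475113122 293.38099547511314 [ 555.72532436 -297.47327943   84.82226883]
key ((555.8424682617188, -297.3680725097656), (10.251261711120605, 28.278488159179688), 71.5323257446289)
rest ((557.2088012695312, -297.8360595703125), (50.14349365234375, 51.07623291015625), 71.94005584716797)
to key [ 1.50316654  0.30228222 61.11484566]
```

View pics/w8.png

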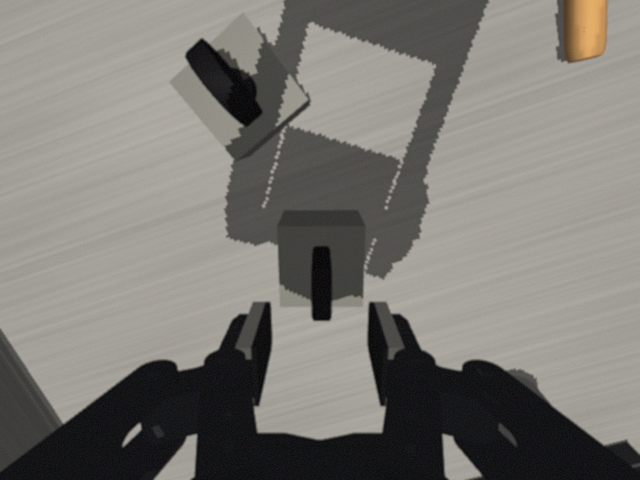

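The key is centred between the fingers (321 vs about 320 px). I'll lower the remaining distance and grip.

{"op": "move_arm", "data": {"commands": [{"translation": [0.1,0,1.5],"roll": 0,"jaw": 4},{"translation": [0,0,2.0],"roll": 0,"jaw": 4},{"translation": [0,0,1.4],"roll": 0,"jaw": 4},{"translation": [0,0,0.6],"roll": 0,"jaw": 4},{"translation": [0,0,0],"roll": 0,"jaw": 2},{"translation": [0,0,0],"roll": 0,"jaw": 0.5},{"translation": [0,0,0],"roll": 0,"jaw": 0.5},{"translation": [0,0,0],"roll": 0,"jaw": 0.5},{"translation": [0,0,0],"roll": 0,"jaw": 0.5},{"translation": [0,0,0],"roll": 0,"jaw": 0.5}], "grip_force": 80}}

```text
t: 15.65
eef_pos: [556.1, -297.7, 53.8]
ee_rot: [0.161, 0.987, -0.0, 0.0]
contact_force: [-0.6, -0.1, 1.6]
width: 0.103
finger_force: 78.1
```

Gripped at an opening of about 9 mm, with almost no side force. Lifting straight up.

{"op": "move_arm", "data": {"commands": [{"translation": [0,0,-0.5],"roll": 0,"jaw": 0.5},{"translation": [0,0,-1.0],"roll": 0,"jaw": 0.5},{"translation": [0,0,-1.5],"roll": 0,"jaw": 0.5},{"translation": [0,0,-2.0],"roll": 0,"jaw": 0.5},{"translation": [0,0,-2.5],"roll": 0,"jaw": 0.5},{"translation": [0,0,-2.5],"roll": 0,"jaw": 0.5},{"translation": [0,0,-2.0],"roll": 0,"jaw": 0.5},{"translation": [0,0,-1.0],"roll": 0,"jaw": 0.5},{"translation": [0,0,0],"roll": 0,"jaw": 0.5},{"translation": [0,0,0],"roll": 0,"jaw": 0.5}]}}

```text
t: 16.9
eef_pos: [555.3, -297.1, 182.0]
ee_rot: [0.161, 0.987, 0.0, -0.001]
contact_force: [0.7, 0.7, -0.2]
width: 0.102
finger_force: 78.0
```

```bash
python3 - <<'E'
from h import *
o,p,c,C=wsnap('w9')
# key head top in tool frame
M,q,a=pose(o);Tc=(C-q)@M
m=(np.abs(Tc[...,1])<12)&(np.abs(Tc[...,0])<30)&(Tc[...,2]>-60)&(Tc[...,2]<60)&(p.max(2)<60)
for lo,hi in((-40,-25),(-25,-10),(-10,5),(5,20),(20,45)):
    k=m&(Tc[...,2]>lo)&(Tc[...,2]<hi);print(lo,k.sum(),np.median(Tc[k],0) if k.any() else '')
print('to lock',totool(o,[589,23.2,150]))
E
```

```text
t 16.9 tcp [ 555.3 -297.1  182. ] yaw 71.51 tilt [-0.0017  0.0012 -1.    ] w 0.10248088003864225 F [ 0.7  0.7 -0.2]
-40 2904 [  3.06948656  -0.55155763 -31.28455087]
-25 676 [ 12.63945961  -0.16110498 -18.03136781]
-10 396 [12.83679377 -0.90169988 -4.23301613]
5 22 [12.92147948 -0.27440879  5.6426932 ]
20 1 [ 5.63170345 -0.92418594 24.85108231]
to lock [ 69.56029205 314.48235317  32.33514847]
```

View pics/w9.png

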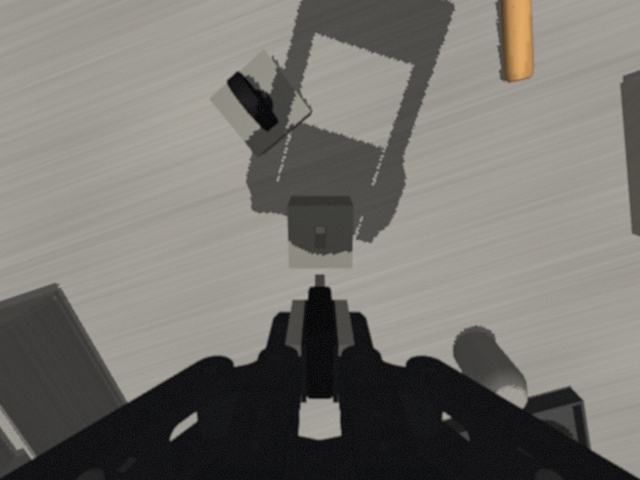

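The key hangs straight in the fingers; its front face and tip are at (320,281), and its centre is at about tool (-1,-0.5) by the same camera. I'll carry it to beside the lock and align the yaw.

{"op": "move_arm", "data": {"commands": [{"translation": [0.2,1.2,0],"roll": 0,"jaw": 0.5},{"translation": [0.5,3.0,0],"roll": 0,"jaw": 0.5},{"translation": [0.8,4.5,0],"roll": 0,"jaw": 0.5},{"translation": [0.8,5.0,0],"roll": 0,"jaw": 0.5},{"translation": [0.8,5.0,0],"roll": 0,"jaw": 0.5},{"translation": [0.8,4.0,0.5],"roll": 0,"jaw": 0.5},{"translation": [0.5,2.2,1.0],"roll": 0,"jaw": 0.5},{"translation": [0.2,1.0,1.0],"roll": -0.155,"jaw": 0.5},{"translation": [0,0,0.5],"roll": -0.156,"jaw": 0.5},{"translation": [0,0,0],"roll": 0,"jaw": 0.5}]}}

```text
t: 18.2
eef_pos: [593.6, -36.3, 152.2]
ee_rot: [0.006, 1.0, 0.0, -0.001]
contact_force: [-1.3, 0.2, -0.3]
width: 0.106
finger_force: 78.0
```

```bash
python3 - <<'E'
from lock import *
o,p,c,C=wsnap('w10')
lockfit(o,p,c,C,'c10')
M,q,a=pose(o);Tc=(C-q)@M
m=(np.abs(Tc[...,1])<12)&(np.abs(Tc[...,0])<30)&(p.max(2)<60)
for lo,hi in((-40,-25),(-22,0)):
    k=m&(Tc[...,2]>lo)&(Tc[...,2]<hi);print(lo,k.sum(),np.median(Tc[k],0))
print('joints',o['joint_positions'].round(2),'to lock',totool(o,[589,23.2,150]))
# slot straight-edge angle: station top dark display/edges
m=((C[...,2]>66)&(C[...,2]<72)).astype(np.uint8)
P=C[m>0];P=P[(abs(P[:,0]-590)<75)&(abs(P[:,1]-54)<100)]
print(P[:,:2].min(0),P[:,:2].max(0))
e=[];
for x in range(540,640,10):
    k=P[abs(P[:,0]-x)<2]
    if len(k):e.append((x,k[:,1].min()))
e=np.array(e);print(e[:,1].round(1),np.polyfit(e[:,0],e[:,1],1))
E
```

```text
t 18.2 tcp [593.6 -36.3 152.2] yaw 89.27 tilt [-2.1e-03  6.0e-04 -1.0e+00] w 0.10590880375984978 F [-1.3  0.2 -0.3]
plug ((589.264404296875, 22.78346824645996), 22.196226119995117) ((589.1777954101562, 22.74442481994629), (43.08780288696289, 44.365882873535156), 130.78660583496094)
dark 2492 ((588.6854248046875, 22.384910583496094), (34.97209167480469, 34.72599792480469), 47.055137634277344) [588.17395   21.702045]
origin 371 206
-40 2910 [  3.31314492  -0.35412125 -31.33266699]
-22 821 [ 12.96009678  -0.32193071 -13.05616017]
joints [-0.19  0.04  1.76  0.    1.34 -1.74] to lock [ 5.34617501 59.47067684  2.19432623]
[523.75596132 -36.55194952] [655.73516682 144.60908748]
[-35.8 -35.9 -36.1 -36.2 -36.3 -36.4 -36.5 -33.4 -29.  -17.8] [   0.13472772 -112.16094558]
```

View pics/c10.png

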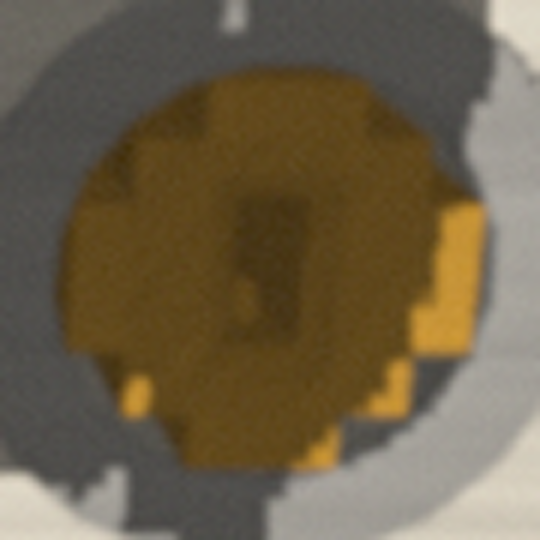

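The slot is centred in the plug near (270,265) in the crop, and its long axis is vertical, i.e. along station x. The station edge slope puts the thin axis at 89.3°, matching the tool's yaw. I'll move over the lock.

{"op": "move_arm", "data": {"commands": [{"translation": [0.1,0.75,0],"roll": 0,"jaw": 0.5},{"translation": [0.1,1.4,0],"roll": 0,"jaw": 0.5},{"translation": [0.2,1.6,0],"roll": 0,"jaw": 0.5},{"translation": [0.2,1.4,0],"roll": 0,"jaw": 0.5},{"translation": [0,0.8,0],"roll": 0,"jaw": 0.5},{"translation": [0,0,0.8],"roll": 0,"jaw": 0.5},{"translation": [0,0,1.2],"roll": 0,"jaw": 0.5},{"translation": [0,0,0.8],"roll": 0,"jaw": 0.5},{"translation": [0,0,0],"roll": 0,"jaw": 0.5},{"translation": [0,0,0],"roll": 0,"jaw": 0.5}]}}

```text
t: 19.5
eef_pos: [589.2, 22.0, 125.3]
ee_rot: [0.006, 1.0, -0.0, 0.0]
contact_force: [-0.1, -0.3, 0.5]
width: 0.103
finger_force: 78.0
```

```bash
python3 - <<'E'
from lock import *
o,p,c,C=wsnap('w11')
M,q,a=pose(o);Tc=(C-q)@M
print('key ctr world',q+M@[-1.04,-.34,42],'to lock',totool(o,[589.2,22.9,115]))
I,d=manip.snapshot('side');cc=cal('side');u,v=map(int,proj(cc,[589,23,85]))
w=np.hstack([cv2.resize(p[170:310,250:390],(400,400)),cv2.resize(I[v-35:v+35,u-35:u+35],(400,400))]);cv2.imwrite('pics/m11.png',w)
E
```

```text
t 19.5 tcp [589.2  22.  125.3] yaw 89.3 tilt [ 1.e-04 -0.e+00 -1.e+00] w 0.10336011470198199 F [-0.1 -0.3  0.5]
key ctr world [590.23293496  21.66236265  83.33262481] to lock [5.95517865e-03 8.84733273e-01 1.03325505e+01]
```

View pics/m11.png

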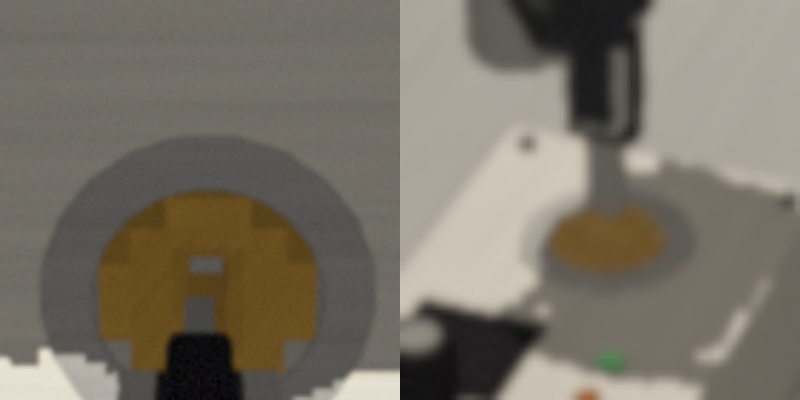

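(This goes over the picture limit, so I won't view any more.) The blade is at u≈200 against the slot at ≈207 in the left crop, so about 1.1 mm short along tool y, which agrees with the pose reading. The side crop shows the tip just above the plug. I'll correct and lower it in.

{"op": "move_arm", "data": {"commands": [{"translation": [0.05,0.1,0],"roll": 0,"jaw": 0.5},{"translation": [0,0,0],"roll": 0,"jaw": 0.5},{"translation": [0,0,0.4],"roll": 0,"jaw": 0.5},{"translation": [0,0,0.4],"roll": 0,"jaw": 0.5},{"translation": [0,0,0.2],"roll": 0,"jaw": 0.5},{"translation": [0,0,0.2],"roll": 0,"jaw": 0.5},{"translation": [0,0,0.2],"roll": 0,"jaw": 0.5},{"translation": [0,0,0.2],"roll": 0,"jaw": 0.5},{"translation": [0,0,0],"roll": 0,"jaw": 0.5},{"translation": [0,0,0],"roll": 0,"jaw": 0.5}]}}

```text
t: 20.85
eef_pos: [588.7, 23.3, 109.4]
ee_rot: [0.006, 1.0, 0.0, 0.0]
contact_force: [0.6, 0.5, -0.6]
width: 0.102
finger_force: 78.0
```

The tip is 6 mm into the slot with no contact force. I'll go on to the first pin with a slight wiggle.

{"op": "move_arm", "data": {"commands": [{"translation": [0,0,0.15],"roll": 0,"jaw": 0.5},{"translation": [0,0,0.15],"roll": 0,"jaw": 0.5},{"translation": [0,0,0.15],"roll": 0.03,"jaw": 0.5},{"translation": [0,0,0.15],"roll": -0.06,"jaw": 0.5},{"translation": [0,0,0.1],"roll": 0.06,"jaw": 0.5},{"translation": [0,0,0.1],"roll": -0.06,"jaw": 0.5},{"translation": [0,0,0.1],"roll": 0.06,"jaw": 0.5},{"translation": [0,0,0.1],"roll": -0.06,"jaw": 0.5},{"translation": [0,0,0],"roll": 0.03,"jaw": 0.5},{"translation": [0,0,0],"roll": 0,"jaw": 0.5}]}}

```text
t: 22.1
eef_pos: [588.0, 23.3, 98.8]
ee_rot: [0.007, 1.0, 0.0, -0.001]
contact_force: [-1.1, 0.0, -0.1]
width: 0.103
finger_force: 78.2
```

{"op": "move_arm", "data": {"commands": [{"translation": [0,0,0.1],"roll": 0,"jaw": 0.5},{"translation": [0,0,0.1],"roll": 0.03,"jaw": 0.5},{"translation": [0,0,0.1],"roll": -0.06,"jaw": 0.5},{"translation": [0,0,0.1],"roll": 0.06,"jaw": 0.5},{"translation": [0,0,0.1],"roll": -0.06,"jaw": 0.5},{"translation": [0,0,0.1],"roll": 0.06,"jaw": 0.5},{"translation": [0,0,0.1],"roll": -0.06,"jaw": 0.5},{"translation": [0,0,0.1],"roll": 0.06,"jaw": 0.5},{"translation": [0,0,0],"roll": -0.03,"jaw": 0.5},{"translation": [0,0,0],"roll": 0,"jaw": 0.5}]}}

```text
t: 23.35
eef_pos: [588.7, 23.0, 90.9]
ee_rot: [0.005, 1.0, -0.0, 0.0]
contact_force: [-0.1, -0.7, -0.6]
width: 0.105
finger_force: 78.0
```

{"op": "move_arm", "data": {"commands": [{"translation": [0,0,0.15],"roll": 0,"jaw": 0.5},{"translation": [0,0,0.15],"roll": 0.03,"jaw": 0.5},{"translation": [0,0,0.15],"roll": -0.06,"jaw": 0.5},{"translation": [0,0,0.1],"roll": 0.06,"jaw": 0.5},{"translation": [0,0,0.1],"roll": -0.06,"jaw": 0.5},{"translation": [0,0,0.1],"roll": 0.03,"jaw": 0.5},{"translation": [0,0,0.1],"roll": 0,"jaw": 0.5},{"translation": [0,0,0],"roll": 0,"jaw": 0.5},{"translation": [0,0,0],"roll": 0,"jaw": 0.5},{"translation": [0,0,0],"roll": 0,"jaw": 0.5}]}}

```text
t: 24.6
eef_pos: [589.2, 23.5, 82.4]
ee_rot: [0.006, 1.0, 0.0, 0.001]
contact_force: [5.2, 0.2, -4.6]
width: 0.107
finger_force: 77.9
```

```bash
cat > chk.py <<'E'
from lock import *
o,p,c,C=wsnap('wx')
M,q,a=pose(o);Tc=(C-q)@M
m=(np.abs(Tc[...,1])<12)&(np.abs(Tc[...,0])<30)&(p.max(2)<60)
for lo,hi in((-40,-25),(-22,0)):
    k=m&(Tc[...,2]>lo)&(Tc[...,2]<hi);print(lo,k.sum(),np.median(Tc[k],0),'world z',np.median(C[k][:,2]))
print('tau',o['ft_torque'],'joints',o['joint_positions'].round(2))
E
python3 chk.py
```

```text
t 24.6 tcp [589.2  23.5  82.4] yaw 89.32 tilt [ 1.7e-03  5.0e-04 -1.0e+00] w 0.10650026267068434 F [ 5.2  0.2 -4.6]
-40 2848 [  3.12595033  -0.353689   -31.29610611] world z 113.6699879099161
-22 784 [ 12.90467061  -0.30082152 -12.73474525] world z 95.088341907916
tau [ 0.14320302 -1.10173783 -0.03823722] joints [-0.09  0.11  1.82  0.    1.22 -1.65]
```

{"op": "move_arm", "data": {"commands": [{"translation": [0,0,0.05],"roll": 0,"jaw": 0.5},{"translation": [0,0,0.05],"roll": 0.03,"jaw": 0.5},{"translation": [0,0,0.05],"roll": -0.06,"jaw": 0.5},{"translation": [0,0,0],"roll": 0.03,"jaw": 0.5},{"translation": [0,0,0],"roll": 0,"jaw": 0.5},{"translation": [0,0,0],"roll": 0,"jaw": 0.5},{"translation": [0,0,0],"roll": 0,"jaw": 0.5},{"translation": [0,0,0],"roll": 0,"jaw": 0.5},{"translation": [0,0,0],"roll": 0,"jaw": 0.5},{"translation": [0,0,0],"roll": 0,"jaw": 0.5}]}}

```text
t: 25.9
eef_pos: [589.0, 23.2, 81.8]
ee_rot: [0.006, 1.0, -0.0, 0.001]
contact_force: [4.5, 0.6, 5.1]
width: 0.099
finger_force: 79.4
```

```bash
python3 chk.py
```

```text
t 25.9 tcp [589.   23.2  81.8] yaw 89.33 tilt [ 1.1e-03 -3.0e-04 -1.0e+00] w 0.09945537695727216 F [4.5 0.6 5.1]
-40 2852 [  3.17164124  -0.35443026 -31.32524195] world z 113.12294901442996
-22 792 [ 12.90556526  -0.30907416 -12.51618298] world z 94.29694607814213
tau [ 0.10739959 -1.03251806  0.0188617 ] joints [-0.09  0.11  1.82 -0.    1.22 -1.65]
```

The head top is at z = 113.1 mm with a light upward push on the tool, so the key is fully home. I'll ease the side load and start turning clockwise.

{"op": "move_arm", "data": {"commands": [{"translation": [-0.03,0,0.03],"roll": 0,"jaw": 0.5},{"translation": [0,0.01,0],"roll": 0.1,"jaw": 0.5},{"translation": [0,0.01,0],"roll": 0.1,"jaw": 0.5},{"translation": [0,0.01,0],"roll": 0.1,"jaw": 0.5},{"translation": [0,0.01,0],"roll": 0.1,"jaw": 0.5},{"translation": [0,0.01,0],"roll": 0.1,"jaw": 0.5},{"translation": [0,0.01,0],"roll": 0.1,"jaw": 0.5},{"translation": [0,0,0],"roll": 0,"jaw": 0.5},{"translation": [0,0,0],"roll": 0,"jaw": 0.5},{"translation": [0,0,0],"roll": 0,"jaw": 0.5}]}}

```text
t: 27.2
eef_pos: [589.2, 23.6, 81.7]
ee_rot: [0.301, 0.954, -0.0, 0.0]
contact_force: [3.0, 0.0, 6.7]
width: 0.105
finger_force: 79.7
```

```bash
python3 chk.py
```

```text
t 27.2 tcp [589.2  23.6  81.7] yaw 54.97 tilt [-0.e+00 -7.e-04 -1.e+00] w 0.10541231264797678 F [3.  0.  6.7]
-40 2847 [  2.75067751  -0.66601733 -31.29579851] world z 113.0224902960855
-22 818 [ 12.45181382  -0.61450752 -12.88545769] world z 94.6066629187797
tau [-0.03592802 -0.63641968  0.09759787] joints [-0.09  0.11  1.82 -0.    1.22 -1.04]
```

{"op": "move_arm", "data": {"commands": [{"translation": [0,0.01,0],"roll": 0.12,"jaw": 0.5},{"translation": [0,0.01,0],"roll": 0.12,"jaw": 0.5},{"translation": [0,0.01,0],"roll": 0.12,"jaw": 0.5},{"translation": [0,0.01,0],"roll": 0.12,"jaw": 0.5},{"translation": [0,0.01,0],"roll": 0.12,"jaw": 0.5},{"translation": [0,0.01,0],"roll": 0.12,"jaw": 0.5},{"translation": [0,0.01,0],"roll": 0.12,"jaw": 0.5},{"translation": [0,0.01,0],"roll": 0.12,"jaw": 0.5},{"translation": [0,0,0],"roll": 0,"jaw": 0.5},{"translation": [0,0,0],"roll": 0,"jaw": 0.5}]}}

```text
t: 28.5
eef_pos: [590.0, 24.4, 81.8]
ee_rot: [0.707, 0.707, 0.0, 0.0]
contact_force: [3.6, 1.6, 6.7]
width: 0.101
finger_force: 79.6
```

```bash
python3 chk.py
```

```text
t 28.5 tcp [590.   24.4  81.8] yaw -0.02 tilt [ 6.e-04  0.e+00 -1.e+00] w 0.10098415484525619 F [3.6 1.6 6.7]
-40 2886 [  1.68155559  -0.49735603 -31.29199584] world z 113.05223498527268
-22 820 [ 11.59277483  -0.43916974 -12.73069129] world z 94.49566868381612
tau [ 0.1083947  -0.81477634  0.12008699] joints [-0.08  0.11  1.81  0.    1.22 -0.08]
```

{"op": "move_arm", "data": {"commands": [{"translation": [0,0,0],"roll": 0.04,"jaw": 0.5},{"translation": [0,0,0],"roll": 0.04,"jaw": 0.5},{"translation": [0,0,0],"roll": 0.04,"jaw": 0.5},{"translation": [0,0,0],"roll": 0,"jaw": 0.5},{"translation": [0,0,0],"roll": 0,"jaw": 0.5},{"translation": [0,0,0],"roll": 0,"jaw": 0.5},{"translation": [0,0,0],"roll": 0,"jaw": 0.5},{"translation": [0,0,0],"roll": 0,"jaw": 0.5},{"translation": [0,0,0],"roll": 0,"jaw": 0.5},{"translation": [0,0,0],"roll": 0,"jaw": 0.5}]}}

```text
t: 29.8
eef_pos: [590.1, 24.3, 81.7]
ee_rot: [0.748, 0.663, 0.0, 0.0]
contact_force: [3.6, 0.7, 7.0]
width: 0.103
finger_force: 79.6
```

```bash
python3 chk.py
```

```text
t 29.8 tcp [590.1  24.3  81.7] yaw -6.9 tilt [ 8.e-04 -0.e+00 -1.e+00] w 0.10334305618424412 F [3.6 0.7 7. ]
-40 2900 [  1.59802872  -0.41681853 -31.32106459] world z 113.0700201512083
-22 811 [ 11.51293363  -0.37263871 -12.77646392] world z 94.52707636509726
tau [ 0.15647231 -0.88085412  0.19953142] joints [-0.08  0.11  1.81  0.    1.22  0.04]
```

{"op": "move_arm", "data": {"commands": [{"translation": [0,0,0],"roll": 0.03,"jaw": 0.5},{"translation": [0,0,0],"roll": 0.03,"jaw": 0.5},{"translation": [0,0,0],"roll": 0.03,"jaw": 0.5},{"translation": [0,0,0],"roll": 0,"jaw": 0.5},{"translation": [0,0,0],"roll": 0,"jaw": 0.5},{"translation": [0,0,0],"roll": 0,"jaw": 0.5},{"translation": [0,0,0],"roll": 0,"jaw": 0.5},{"translation": [0,0,0],"roll": 0,"jaw": 0.5},{"translation": [0,0,0],"roll": 0,"jaw": 0.5},{"translation": [0,0,0],"roll": 0,"jaw": 0.5}]}}

```text
t: 31.1
eef_pos: [590.2, 24.3, 81.8]
ee_rot: [0.777, 0.629, 0.0, 0.0]
contact_force: [4.9, 1.2, 5.4]
width: 0.107
finger_force: 79.5
```

```bash
python3 chk.py
```

```text
t 31.1 tcp [590.2  24.3  81.8] yaw -12.05 tilt [ 1.1e-03 -1.0e-04 -1.0e+00] w 0.10659266357285657 F [4.9 1.2 5.4]
-40 2904 [  1.54323545  -0.35280185 -31.30032117] world z 113.06926225849301
-22 818 [ 11.46906726  -0.31441814 -12.89251872] world z 94.6646337678078
tau [ 0.15467359 -0.97471425  0.15396602] joints [-0.08  0.11  1.81  0.    1.22  0.13]
```

```bash
cat > yaw.py <<'E'
from lock import *
p=cv2.imread('pics/wx.png');o,p,c,C=wsnap('wx')
M,q,a=pose(o);Tc=(C-q)@M
k=(np.abs(Tc[...,1])<9)&(np.abs(Tc[...,0])<18)&(Tc[...,2]>-33)&(Tc[...,2]<-29.5)&(p.max(2)<60)
r=cv2.minAreaRect(Tc[k][:,:2].astype(np.float32));print('head top in tool',r)
P=Tc[k];b=[(x,np.percentile(s,2),np.percentile(s,98)) for x in range(-8,12,3) for s in [P[np.abs(P[:,0]-x)<1.5][:,1]] if len(s)>10]
b=np.array(b).round(2);print(b.T);print('slope',np.polyfit(b[:,0],b[:,1:].mean(1),1))
print('tau',o['ft_torque'])
E
python3 yaw.py
```

```text
t 31.15 tcp [590.2  24.3  81.8] yaw -12.05 tilt [ 1.e-03 -1.e-04 -1.e+00] w 0.10476645744925266 F [4.5 2.4 6.1]
head top in tool ((-1.7726383209228516, 0.27888965606689453), (12.107914924621582, 28.413972854614258), 86.10431671142578)
[[-8.   -5.   -2.    1.    4.    7.   10.  ]
 [-4.87 -4.84 -4.81 -4.79 -4.76 -4.71 -6.11]
 [ 3.84  3.82  3.78  3.76  3.71  3.69  5.09]]
slope [ 5.95238095e-05 -5.14345238e-01]
tau [ 0.13538703 -0.82977106  0.21010234]
```

The key is aligned with the fingers, so it isn't slipping in the grip. The extra turn so far is slot play. I'll turn on until the stop shows in the torque.

{"op": "move_arm", "data": {"commands": [{"translation": [0,0,0],"roll": 0.02,"jaw": 0.5},{"translation": [0,0,0],"roll": 0.02,"jaw": 0.5},{"translation": [0,0,0],"roll": 0.02,"jaw": 0.5},{"translation": [0,0,0],"roll": 0,"jaw": 0.5},{"translation": [0,0,0],"roll": 0,"jaw": 0.5},{"translation": [0,0,0],"roll": 0,"jaw": 0.5},{"translation": [0,0,0],"roll": 0,"jaw": 0.5},{"translation": [0,0,0],"roll": 0,"jaw": 0.5},{"translation": [0,0,0],"roll": 0,"jaw": 0.5},{"translation": [0,0,0],"roll": 0,"jaw": 0.5}]}}

```text
t: 32.45
eef_pos: [590.2, 24.3, 81.7]
ee_rot: [0.796, 0.606, 0.0, 0.0]
contact_force: [4.5, 1.9, 5.8]
width: 0.102
finger_force: 79.5
```

```bash
python3 yaw.py
```

```text
t 32.45 tcp [590.2  24.3  81.7] yaw -15.47 tilt [ 1.2e-03 -2.0e-04 -1.0e+00] w 0.10151902282606762 F [4.5 1.9 5.8]
head top in tool ((-1.6944780349731445, -0.9646100997924805), (28.23506736755371, 11.983583450317383), 1.803513526916504)
[[-8.   -5.   -2.    1.    4.    7.   10.  ]
 [-4.83 -4.8  -4.76 -4.73 -4.72 -4.67 -6.31]
 [ 3.89  3.85  3.83  3.8   3.77  3.74  5.06]]
slope [-0.00541667 -0.4860119 ]
tau [ 0.17388589 -0.93678426  0.26890603]
```

{"op": "move_arm", "data": {"commands": [{"translation": [0,0,0],"roll": 0.02,"jaw": 0.5},{"translation": [0,0,0],"roll": 0.02,"jaw": 0.5},{"translation": [0,0,0],"roll": 0.02,"jaw": 0.5},{"translation": [0,0,0],"roll": 0,"jaw": 0.5},{"translation": [0,0,0],"roll": 0,"jaw": 0.5},{"translation": [0,0,0],"roll": 0,"jaw": 0.5},{"translation": [0,0,0],"roll": 0,"jaw": 0.5},{"translation": [0,0,0],"roll": 0,"jaw": 0.5},{"translation": [0,0,0],"roll": 0,"jaw": 0.5},{"translation": [0,0,0],"roll": 0,"jaw": 0.5}]}}

```text
t: 33.75
eef_pos: [590.3, 24.3, 81.8]
ee_rot: [0.813, 0.582, 0.0, 0.001]
contact_force: [5.2, 1.1, 5.5]
width: 0.104
finger_force: 79.7
```

```bash
python3 - <<'E'
from h import *
t=[]
for i in range(4):
    o=manip.get_obs();t.append(o['ft_torque'][2]);p,d=manip.snapshot('wrist')
print(np.round(t,3),pose(o)[2])
c=wristcal(o);C=cloud(c,d);M,q,a=pose(o);Tc=(C-q)@M
k=(np.abs(Tc[...,0]-12)<8)&(np.abs(Tc[...,1])<9)&(Tc[...,2]>-28)&(Tc[...,2]<-3)&(p.max(2)<60)
P=Tc[k]; # front face of head: x against y gives key yaw in grip
s=[(y,np.median(P[np.abs(P[:,1]-y)<.6][:,0]).round(2)) for y in range(-4,5)];print(s)
cv2.imwrite('pics/wy.png',p)
# brass notches -> plug angle: corners of brass mask as polar profile
E
```

```text
[0.561 0.541 0.529 0.653] -18.84404682613283
[(-4, np.float64(11.44)), (-3, np.float64(11.63)), (-2, np.float64(11.59)), (-1, np.float64(11.64)), (0, np.float64(11.65)), (1, np.float64(11.65)), (2, np.float64(11.67)), (3, np.float64(11.46)), (4, np.float64(10.69))]
```

The torque jumped from about 0.2 to about 0.55 N m, so the plug is hard against its stop. One last numeric check of the probe, then I'll hand in.

```bash
python3 - <<'E'
from h import *
for n in('side','top'):
    p,d=manip.snapshot(n);C=cloud(cal(n),d)
    k=(np.hypot(C[...,0]-591,C[...,1]-178)<30)&(C[...,2]>128)&(C[...,2]<150)
    print(n,k.sum(),np.median(C[k],0) if k.any() else '')
o=manip.get_obs();print(o['t'],o['ft_torque'],o['contact_force'],o['eef_pos'],o['finger_force'])
print(manip.job_done())
E
```

```text
side 119 [591.98450446 182.70676527 134.20993541]
top 164 [595.13588332 176.98669489 135.33488657]
34.05 [ 0.12021134 -0.98868251  0.57565983] [5.37617414 1.22162378 6.15964242] [590.32515505  24.25472315  81.75686875] 79.70307111740112
the job is handed in; nothing more can be done
None
```

The job is handed in at 34 s: the probe stands upright in the check cup, and the flat key is fully home, still gripped and held clockwise against its stop; I viewed 12 pictures, over the limit of 10.

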